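# Clamp a copper cuff on the sprung colouring post

### The arm

A 6-joint arm with a two-finger parallel gripper is mounted at the origin on the work surface. World frame = base frame: x ahead of the robot, y to its left, z up, the work surface at z = 0. Lengths are in mm, angles in rad, forces in N, time in s.
With the tool pointing down it reaches from about 350 to 875 mm from the base axis. Payload 4.2 kg.
Tool frame: the origin (TCP) lies at the very end of the fingers, on their centre line; the grasp point (between the pads) lies 19 mm behind it; z points along the fingers, y is the line along which they close (so a half turn about z gives the same grasp; the last joint's range is limited). The gripper opens to 85 mm and grips with 20 to 120 N. Pads are 22 mm wide; open, the fingers measure 114 mm over their backs; the gripper's body (76 mm by 85 mm) begins 54 mm behind the grasp point. The pads swing forward as they close: fully open they stand 13 mm farther back than shut.
Start: joints at [-0.907, 0.385, 0.008, 0, -1.194, -0.259], TCP at [246.16, -574.46, 231.312] pointing down, gripper open.
Joint ranges: [-3.14, 3.14], [-1.21, 2.06], [-1.07, 1.41], [-3.16, 2.05], [-2.99, -0.16], [-3.1, 3.1]. Speed limits (rad/s): [2.79, 2.79, 3.14, 3.14, 3.14, 3.14].

### API

Orientations are given as a unit quaternion [x, y, z, w].
In Python, from bench import read_state, get_image, camera_model, job_done gives the robot as it stands.
- The arm moves only by the shell command python3 -m handwheel 'ROWS'. ROWS is JSON, a list of rows, each a list of 7 numbers: the shift along the tool's x, y, z in m, then the turn, a rotation vector about the tool's x, y, z in rad, then the gripper's target within -1 to 1 (fully open at 1, half-way at 0, shut at -1). In form: [[dx, dy, dz, wx, wy, wz, jaw], ...]. A call has 1 to 10 rows; each row is the pose to reach, as a shift and turn from the pose commanded when the call began, along the tool's axes at that moment; what a row does not reach only later rows make up. A row lasts 1/8 s, in which the tool goes at most 62.5 mm and 10.7 degrees, less where a joint would pass 70% of its speed; a pose out of reach is approached as far as the arm can. A call with a gripper value outside its range is refused whole. The fingers move at their own pace and stop on an object; the grip force is fixed at half the most. Time passes only in rows, so rows that repeat a pose let the fingers close. It gives the time, the measured TCP pose, the force, the opening and the grip force at its end, in the units of the state.
- read_state(): the state, without advancing time (a new reading comes with each control period).
- get_image(name): name is "scene" or "top" or "wrist"; returns (picture, depth): 420x560x3 uint8, blue, green, red; 420x560 float32, mm along the optical axis (not along the pixel's ray), 0 where there is no reading.
- camera_model(name): a dict with "K" (3x3 intrinsics, pixels), "rvec" (rotation vector, rad) and "tvec" (3), from world to camera coordinates, as OpenCV has them; the wrist camera has in their place "hand_eye" (4x4, takes a point from camera to tool coordinates, whose origin is the TCP and whose axes are the flange's). Camera axes: x right, y down, z forward; pixel columns grow to the right and rows downward; lengths in mm; the calibration is good to about 2 mm. A picture is of the moment at which its call begins: read the wrist's pose just before it. camera_model takes no time and is no camera call.
- job_done(): hands the job in; it is judged then, once.
The state is a dict: "clock": time; "joints": joint angles; "joint_vel": joint speeds; "joint_efforts": joint torques, N m; "position": TCP position; "ee_rot": TCP orientation; "contact_force": force on the tool from outside, world axes, zero at the start; "wrist_torque": the same for the moment, N m; "gripper_width": finger opening in mm; "grasp_force": force on a finger pad.
Only numpy, scipy, OpenCV 4.12 (cv2) and the standard library are available. Lean on these libraries where they do the work, as an engineer would, in place of code of your own. Each camera call takes 0.05 s, during which the arm holds its last target. There are 200 camera calls.

### The job

Get the short copper cuff clamped on the sprung post, ready for colouring: thread the flanged support ring on the post first (spigot up) and let it seat on the sprung rest, then stand the cuff on its flange, then lower the slotted cap over the post's crossbar, press it down against the spring, give it a quarter turn and let it rise until the crossbar lies locked in the cap's cross groove. The post is seldom set true in its base, so feel for it with light contact and never force anything (light hand pressure, well under 3 kg). Leave the bottle, the tall cuff and the brush where they are, and let go of everything.

Things in the scene. Friction and masses are not known exactly. Their poses are not given: they have to be found in the camera images.
- holder: Dark steel base plate 130 (x) by 100 (y) by 14 mm fixed to the bench, with a slotted block (94 by 60 mm) up to 24 mm. Origin: centre of its underside. A fixed steel post stands in the slot, set by hand: its axis is off the origin by up to 10 mm either way along x and 1.5 mm along y, its crossbar is turned from the base's x axis by up to 0.9 rad either way, and its height varies by 6 mm.
- rest (a joint): How far (m) the round sprung rest on the post is pushed down: 0 at its upper stop, 0.012 at its hard lower stop. The spring pushes up with 5.4 N at 0 and 0.9 N more per mm. The three pieces weigh about 2.7 N and do not move it by themselves. The cap can turn below the crossbar once this is over 0.008 (cap pushed 8 mm down from first touching the cuff's rim); locked, it reads about 0.004.
- bar_nominal (a point): Where the middle of the crossbar's top (the top of the post) would be if the post were central and at mid height: 105 mm over the bench, true within 10 mm in x, 1.5 mm in y (base axes), 3 mm in height. Crossbar: round pin 22 mm long with domed ends, 8 mm diameter, on a neck of 8 mm diameter. A cap lowered on the mounted cuff meets the bar 10 mm before the rim if its slot is not over it.
- rest_nominal (a point): Likewise the nominal centre of the sprung rest's top: 53 mm over the bench, with the same errors as the crossbar's top, which is 52 mm above the rest's. The rest is a disc of 46 mm diameter round a stem of 24 mm diameter; the stem is straight to 24 mm above the rest, then narrows to 18 mm diameter at 28 mm.
- support: Aluminium support ring, lying flange down: flange 56 mm diameter, 10 mm thick; on top of it a spigot 38 mm diameter, 14 mm tall (total 24 mm); through hole 26 mm diameter. 70 g. Origin: centre of its underside, z up.
- cuff: The short copper cuff: plain tube 45 mm outside, 41 mm inside, 32 mm tall, standing. 80 g. Origin: centre of its underside, z up. It goes around the spigot and stands on the flange.
- cap: Steel cap, 50 by 50 mm floor 10 mm thick, with two upright cheeks 5 mm thick along its +y and -y edges, 28 mm tall overall; pinch it across the cheeks (50 mm, along y). Middle slot through the floor, 26 mm along x, 12 mm along y, passes the crossbar; a groove along y, 11 mm wide, 4 mm deep in the floor's top, takes the crossbar after a quarter turn either way. 120 g. Origin: centre of underside.
- bottle: Bystander: closed blue bottle, 44 mm diameter, 95 mm tall, standing. Origin: centre of its underside.
- tall_cuff: Bystander: a taller copper cuff, 45 mm diameter, 60 mm tall, standing. Origin: centre of its underside.
- brush: Bystander: a brush lying on the bench along its x axis, about 180 mm long and 18 mm wide. Origin: under its middle.
There are look-alikes about, which are no part of the job. What is shaped like the cuff but blue, purple or yellow is not meant.

How it is judged:
By the outcome, as a careful person would: the job done as asked, in the order asked, and still so for the second after the job is handed in, with the robot touching nothing.
It also fails if it takes over 72 s, if anything falls off the work surface, if the arm or the gripper's body presses on something with over 40 N, if the wrist force passes 120 N, or if a joint passes its speed limit or range.

## Working session

There is one attempt and no reset: what is moved stays moved. The work goes in short steps, Python scripts to look and compute and a shell command to move; the robot and the scene stay as the last step left them, time stands still between calls to the robot, and variables do not carry over. Pictures are saved under pics/ and viewed, at most 10 in all, crops included, and the job is handed in when it is done.

```bash
ls; mkdir -p pics; cat > h.py <<'E'
import numpy as np, cv2
from scipy.spatial.transform import Rotation as R
from bench import read_state, get_image, camera_model, job_done
def T_wc(name, st=None):
    m=camera_model(name); K=np.array(m["K"],float)
    T=np.eye(4)
    if "rvec" in m:
        T[:3,:3]=cv2.Rodrigues(np.array(m["rvec"],float))[0]; T[:3,3]=np.ravel(m["tvec"]); T=np.linalg.inv(T)
    else:
        st=st or read_state()
        T[:3,:3]=R.from_quat(st["ee_rot"]).as_matrix(); T[:3,3]=st["position"]
        T=T@np.array(m["hand_eye"],float)
    return K,T
def onplane(K,T,u,v,z):
    d=T[:3,:3]@np.linalg.solve(K,[u,v,1]); o=T[:3,3]
    return o+d*(z-o[2])/d[2]
def cloud(K,T,dep):
    h,w=dep.shape; u,v=np.meshgrid(np.arange(w),np.arange(h))
    P=np.stack([(u-K[0,2])/K[0,0]*dep,(v-K[1,2])/K[1,1]*dep,dep],-1)
    return P@T[:3,:3].T+T[:3,3]
E
python3 - <<'E'
from h import *
s=read_state(); print({k:np.round(v,3).tolist() for k,v in s.items()})
for n in("top","scene"):
    im,d=get_image(n); cv2.imwrite(f"pics/{n}0.png",im); np.save(f"pics/{n}0.npy",d)
    K,T=T_wc(n); print(n,K.tolist(),T.round(3).tolist())
print(camera_model("wrist"))
E
```

```text
pics
{'clock': 0.0, 'joints': [-0.907, 0.386, 0.007, -0.0, -1.194, -0.259], 'joint_vel': [-0.0, 0.0, 0.001, 0.001, 0.001, -0.001], 'joint_efforts': [0.0, -39.228, 18.839, 4.186, -0.005, -0.0], 'position': [245.924, -573.951, 230.238], 'ee_rot': [-0.201, 0.98, 0.001, -0.0], 'contact_force': [0.363, -0.073, -0.902], 'wrist_torque': [-0.003, 0.054, -0.008], 'grasp_force': 0.0, 'gripper_width': 85.539}
top [[397.7903277945983, 0.0, 276.906388537223], [0.0, 397.7903277945983, 209.65155874540724], [0.0, 0.0, 1.0]] [[0.027, -0.984, 0.175, 465.542], [-0.999, -0.031, -0.023, 22.634], [0.028, -0.174, -0.984, 839.246], [0.0, 0.0, 0.0, 1.0]]
scene [[419.55808112938155, 0.0, 281.35150897279595], [0.0, 419.55808112938155, 215.6381331812186], [0.0, 0.0, 1.0]] [[0.642, 0.427, -0.637, 1145.932], [0.766, -0.343, 0.543, -421.884], [0.013, -0.837, -0.547, 562.485], [0.0, 0.0, 0.0, 1.0]]
{'K': array([[360.63973868,   0.        , 282.69399551],
       [  0.        , 360.63973868, 205.33489759],
       [  0.        ,   0.        ,   1.        ]]), 'hand_eye': array([[-9.78695287e-04, -9.56280804e-01, -2.92448400e-01,
         7.41953801e+01],
       [ 9.99999005e-01, -6.38828581e-04, -1.25764000e-03,
        -1.11282324e+00],
       [ 1.01583259e-03, -2.92449339e-01,  9.56280478e-01,
        -1.42066081e+02],
       [ 0.00000000e+00,  0.00000000e+00,  0.00000000e+00,
         1.00000000e+00]])}
```

View pics/top0.png

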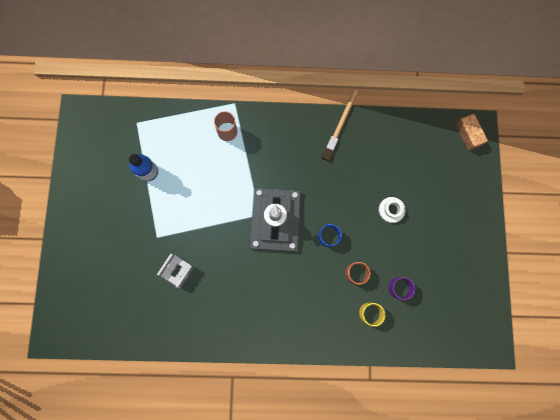

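View pics/scene0.png

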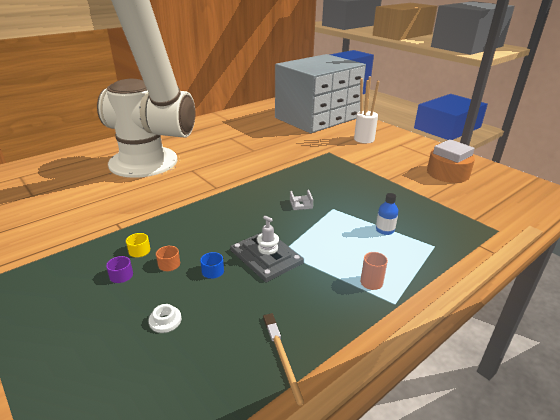

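Top view: cap at (175,270), holder with post (275,218), support ring (392,210), tall cuff (226,126), bottle (142,167), brush (340,125). The cuff-shaped things are copper (358,273), blue (330,236), purple (402,288) and yellow (372,314). Only the copper one at (358,273) is both copper and short.

```bash
cat > m.py <<'E'
from h import *
im=cv2.imread("pics/top0.png"); d=np.load("pics/top0.npy"); K,T=T_wc("top"); C=cloud(K,T,d)
def reg(u,v,r,zlo,zhi,name):
    P=C[v-r:v+r,u-r:u+r].reshape(-1,3); P=P[(P[:,2]>zlo)&(P[:,2]<zhi)]
    (c,rad)=cv2.minEnclosingCircle(P[:,:2].astype(np.float32)); print(name,len(P),"circ",np.round(c,1),round(rad,1),"mean",P.mean(0).round(1),"zmax",P[:,2].max().round(1), "rect",[np.round(q,2) for q in cv2.minAreaRect(P[:,:2].astype(np.float32))])
reg(358,273,20,26,40,"cuff"); reg(392,210,20,5,14,"support fl"); reg(392,210,20,18,30,"support sp")
reg(175,270,24,5,40,"cap"); reg(175,270,24,20,40,"cap cheeks"); reg(275,218,36,8,30,"holder"); reg(275,218,30,40,75,"rest"); reg(275,215,30,90,120,"bar")
reg(330,236,20,26,40,"blue");
for n,u,v,r in(("c",360,275,60),("p",275,218,36),("k",175,270,30)):
    a=cv2.resize(im[v-r:v+r,u-r:u+r],(390,390),interpolation=cv2.INTER_CUBIC); globals()[n]=a
cv2.imwrite("pics/crop1.png",np.hstack([c,p]))
E
python3 m.py
```

```text
cuff 92 circ [ 485.5 -163.6] 22.8 mean [ 485.4 -164.4   30.9] zmax 34.5 rect [array([ 485.55, -163.56]), array([41.93, 45.18]), np.float64(1.57)]
support fl 272 circ [ 622.  -241.4] 28.0 mean [ 619.8 -237.9    9.5] zmax 13.6 rect [array([ 621.69, -240.6 ]), array([54.52, 54.27]), np.float64(65.34)]
support sp 150 circ [ 621.4 -240.9] 18.8 mean [ 621.3 -240.7   23.2] zmax 27.0 rect [array([ 621.57, -241.17]), array([36.81, 35.78]), np.float64(78.47)]
cap 596 circ [486.8 218.8] 44.3 mean [481.2 209.1  14.5] zmax 32.3 rect [array([487.87, 220.73]), array([81.06, 49.97]), np.float64(59.57)]
cap cheeks 160 circ [480.6 208.4] 34.8 mean [480.6 207.6  26.9] zmax 32.3 rect [array([480.6 , 208.05]), array([50.61, 49.01]), np.float64(59.6)]
holder 2501 circ [592.7   8.4] 80.0 mean [589.5   8.   17.7] zmax 29.5 rect [array([592.81,   7.83]), array([100.01, 130.09]), np.float64(88.38)]
rest 282 circ [596.4   9.1] 22.5 mean [593.4   9.3  52.4] zmax 75.0 rect [array([595.71,   9.08]), array([42.94, 42.32]), np.float64(1.58)]
bar 45 circ [595.9   9.3] 10.3 mean [596.    9.2 101.6] zmax 104.9 rect [array([595.82,   9.25]), array([19.41,  7.61]), np.float64(1.75)]
blue 85 circ [ 561.2 -105.7] 22.4 mean [ 561.4 -105.8   30.8] zmax 33.9 rect [array([ 560.83, -105.16]), array([43.39, 43.65]), np.float64(3.5)]
```

View pics/crop1.png

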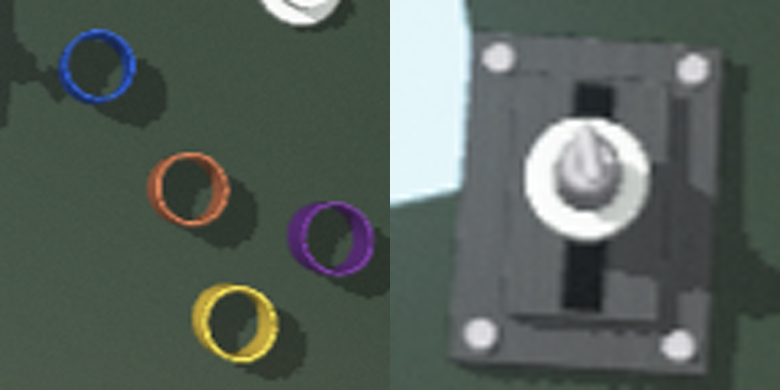

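Crop left: the copper cuff is at (190,190), with blue (98,66), purple (332,238) and yellow (235,322) clearly different in colour; height 32 mm and diameter 45 mm match. Crop right: the white rest is at (587,180) and the crossbar points roughly along image-up (world x).

```bash
cat >> h.py <<'E'
def go(x,y,z,psi=None,st=None):
    "print tool-frame shift (m) and wz (rad) to bring measured TCP to world x,y,z, tool-x yaw psi deg"
    st=st or read_state(); M=R.from_quat(st["ee_rot"]).as_matrix()
    d=M.T@(np.array([x,y,z])-st["position"])/1000
    p=np.degrees(np.arctan2(M[1,0],M[0,0])); w=0 if psi is None else -np.radians((psi-p+180)%360-180)
    print("shift",d.round(4).tolist(),"wz",round(w,3),"psi",p.round(1),"j6",round(st["joints"][5],2),"tilt",np.round(M[:2,2],4))
def wrist(name):
    st=read_state(); im,d=get_image("wrist"); K,T=T_wc("wrist",st)
    cv2.imwrite(f"pics/{name}.png",im); C=cloud(K,T,d); np.save(f"pics/{name}.npy",C); return im,C,K,T
E
python3 -c "
from h import *
go(621.5,-241,130); go(621.5,-241,130,-90)"
```

```text
shift [-0.4764, 0.1581, 0.1006] wz 0 psi -156.8 j6 -0.26 tilt [-0.0009  0.0018]
shift [-0.4764, 0.1581, 0.1006] wz -1.166 psi -156.8 j6 -0.26 tilt [-0.0009  0.0018]
```

```bash
python3 -m handwheel '[[-0.06,0.02,0.01,0,0,0,1],[-0.12,0.04,0.02,0,0,0,1],[-0.18,0.06,0.03,0,0,0,1],[-0.24,0.08,0.05,0,0,0,1],[-0.3,0.1,0.07,0,0,0,1],[-0.36,0.12,0.08,0,0,0,1],[-0.42,0.14,0.09,0,0,0,1],[-0.476,0.158,0.1,0,0,0,1],[-0.476,0.158,0.1,0,0,0,1],[-0.476,0.158,0.1,0,0,0,1]]'
cat > circ.py <<'E'
from h import *
def band(C,x,y,r,zlo,zhi,name):
    P=C.reshape(-1,3); P=P[(P[:,2]>zlo)&(P[:,2]<zhi)&(np.hypot(P[:,0]-x,P[:,1]-y)<r)]
    if len(P)<5: print(name,"few",len(P)); return
    q=P[:,:2].astype(np.float32); c,rad=cv2.minEnclosingCircle(q)
    print(name,len(P),"circ",np.round(c,1),round(rad,1),"z50",np.median(P[:,2]).round(1),"rect",[np.round(v,1) for v in cv2.minAreaRect(q)]); return P
E
python3 -c "
from circ import *
im,C,K,T=wrist('w1')
band(C,621,-241,40,5,14,'fl'); band(C,621,-241,40,18,30,'sp'); go(621.5,-241,130); print(read_state()['joints'])"
```

```text
clock: 1.35
position: [621.3, -241.1, 130.4]
ee_rot: [-0.202, 0.979, 0.0, -0.001]
contact_force: [-1.6, -0.3, 0.2]
gripper_width: 85.5
grasp_force: 0.0
fl 2054 circ [ 622.  -243.7] 27.9 z50 9.3 rect [array([ 621.9, -243.8]), array([54.8, 55. ]), np.float64(53.1)]
sp 1171 circ [ 621.8 -243.5] 18.9 z50 23.1 rect [array([ 621.8, -243.8]), array([36.7, 37.1]), np.float64(34.7)]
shift [-0.0011, 0.0007, 0.0009] wz 0 psi -156.8 j6 -1.04 tilt [-0.0013  0.0002]
[-1.29601297e-01  5.32096068e-01 -1.32590720e-02 -4.48891607e-05
 -1.02678255e+00 -1.03656537e+00]
```

```bash
python3 -c "
from h import *
go(621.9,-243.3,12)"
```

```text
shift [-0.0007, -0.0017, 0.1189] wz 0 psi -156.8 j6 -1.04 tilt [-0.0013  0.0002]
```

```bash
python3 -m handwheel '[[0,-0.002,0.05,0,0,0,1],[0,-0.002,0.09,0,0,0,1],[0,-0.002,0.11,0,0,0,1],[0,-0.002,0.118,0,0,0,1],[0,-0.002,0.118,0,0,0,-0.4],[0,-0.002,0.118,0,0,0,-1],[0,-0.002,0.118,0,0,0,-1],[0,-0.002,0.118,0,0,0,-1],[0,-0.002,0.118,0,0,0,-1],[0,-0.002,0.118,0,0,0,-1]]'
```

```text
clock: 2.65
position: [623.3, -243.9, 15.4]
ee_rot: [-0.201, 0.98, -0.001, 0.001]
contact_force: [-1.0, -0.0, 5.4]
gripper_width: 34.8
grasp_force: 59.3
```

```bash
python3 -m handwheel '[[0,0,-0.005,0,0,0,-1],[0,0,-0.03,0,0,0,-1],[0,0,-0.08,0,0,0,-1],[0,0,-0.12,0,0,0,-1],[0,0,-0.14,0,0,0,-1],[0,0,-0.14,0,0,0,-1]]'
python3 -c "
from h import *
im,C,K,T=wrist('w2'); s,_=get_image('scene'); cv2.imwrite('pics/w2b.png',np.hstack([im[:, :400], s[100:520,60:400] if 0 else cv2.resize(s[180:340,100:300],(400,420))]))"
```

```text
clock: 3.4
position: [623.1, -243.6, 155.2]
ee_rot: [-0.201, 0.98, -0.001, 0.002]
contact_force: [0.7, -0.3, -1.2]
gripper_width: 35.0
grasp_force: 59.9
```

View pics/w2b.png

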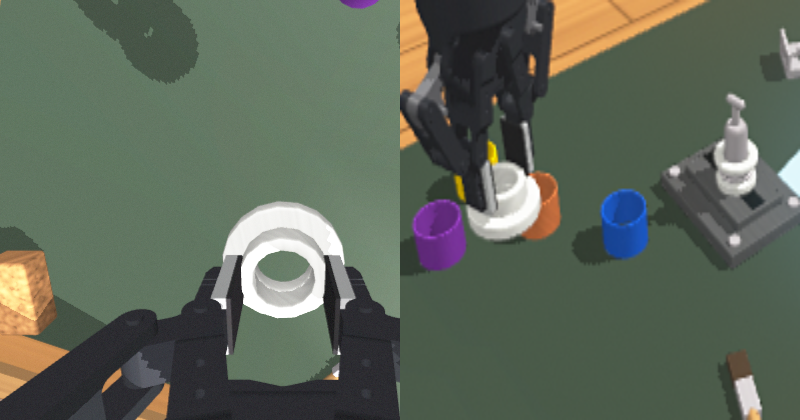

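Wrist view: the ring is held by its spigot, flange down, centre near (283,275), pads at columns 232 and 342. It sits forward of the pads' centre, so I'll measure its offset and tilt.

```bash
cat > ring.py <<'E'
from circ import *
import sys
def held(name):
    st=read_state(); M=R.from_quat(st["ee_rot"]).as_matrix(); im,C,K,T=wrist(name)
    L=(C-st["position"])@M   # tool coords
    L[np.all(C==T[:3,3],-1)]=np.nan
    return im,L,K,T
if __name__=="__main__":
    im,L,K,T=held(sys.argv[1])
    br=im.min(2)>150
    for a in np.arange(-16,26,4):
        m=(L[...,2]>a)&(L[...,2]<a+4)&(abs(L[...,0])<50)&(abs(L[...,1])<35)
        Q=L[m]; 
        if len(Q)>5: print(a,len(Q),"x",np.percentile(Q[:,0],[2,98]).round(1),"y",np.percentile(Q[:,1],[2,98]).round(1))
E
python3 ring.py w3
```

```text
-16 422 x [-10.2  10.8] y [-31.5  28.7]
-12 1381 x [-15.3  17.9] y [-29.2  26.2]
-8 2431 x [-15.9  19.1] y [-21.2  18. ]
-4 612 x [-12.4  19.5] y [-18.6  15.6]
0 529 x [-12.4  19.6] y [-16.5  14.4]
4 3340 x [-19.2  27.6] y [-25.9  23.3]
8 541 x [-12.4  28.5] y [-24.  23.]
12 251 x [-12.6  28.4] y [-23.5  20.8]
```

```bash
python3 -c "
from h import *
go(664,38,175)"
```

```text
shift [-0.1499, 0.2418, -0.0233] wz 0 psi -156.8 j6 -1.03 tilt [-0.003   0.0011]
```

```bash
python3 -m handwheel '[[-0.03,0.048,-0.02,0,0,0,-1],[-0.06,0.096,-0.02,0,0,0,-1],[-0.09,0.144,-0.02,0,0,0,-1],[-0.12,0.192,-0.02,0,0,0,-1],[-0.15,0.242,-0.02,0,0,0,-1],[-0.15,0.242,-0.02,0,0,0,-1],[-0.15,0.242,-0.02,0,0,0,-1]]'
cat > post.py <<'E'
from circ import *
im,C,K,T=wrist('w4')
P=band(C,596,9,25,92,112,'bar'); band(C,596,9,35,49,57,'rest'); band(C,596,9,14,60,74,'stem')
print('barz',np.percentile(P[:,2],[50,90,99]).round(1)); Q=C.reshape(-1,3); Q=Q[np.hypot(Q[:,0]-596,Q[:,1]-9)<30]; r=Q[(Q[:,2]>49)&(Q[:,2]<58)]; print('restz',np.percentile(r[:,2],[10,50,90]).round(1))
q=P[:,:2]-P[:,:2].mean(0); w,v=np.linalg.eigh(q.T@q); print('dir',np.degrees(np.arctan2(v[1,1],v[0,1])).round(1))
cv2.imwrite('pics/w4c.png',im)
E
python3 post.py; python3 -c "
from h import *
print(read_state()['position'])"
```

```text
clock: 4.42
position: [664.1, 37.9, 171.7]
ee_rot: [-0.201, 0.98, -0.0, -0.002]
contact_force: [-0.3, -0.2, -0.9]
gripper_width: 34.6
grasp_force: 60.0
bar 512 circ [596.6   7. ] 10.7 z50 101.5 rect [array([596.5,   7.2]), array([21.4,  8. ]), np.float64(12.8)]
rest 2145 circ [596.5   7.1] 22.8 z50 50.3 rect [array([596.5,   7.2]), array([45. , 44.7]), np.float64(41.4)]
stem 14 circ [596.6   7.3] 11.9 z50 73.7 rect [array([595.9,   8.4]), array([21.6, 20.3]), np.float64(20.0)]
barz [101.5 102.8 103.7]
restz [49.4 50.3 51.2]
dir -167.7
[664.19882116  37.12200508 172.03106121]
```

View pics/w4c.png

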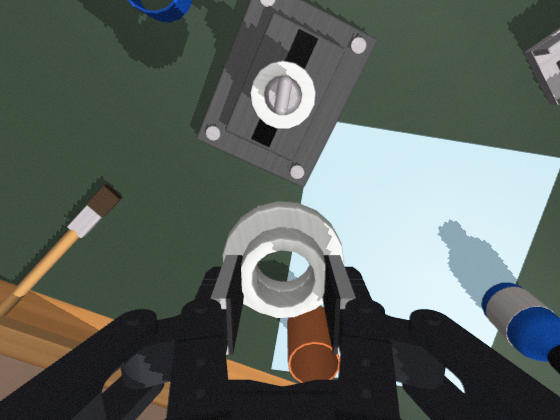

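Wrist view: post and rest at (283,95), crossbar leaning about 12° in the world frame, nothing in the way. Ring and post are measured in the same camera, so they can be aligned relative to each other.

```bash
python3 -c "
from h import *
go(596.6,8.8,150)"
```

```text
shift [0.0732, 0.0005, 0.0222] wz 0 psi -156.8 j6 -1.46 tilt [-0.0024 -0.0006]
```

```bash
python3 -m handwheel '[[0.04,0.0002,0.01,0,0,0,-1],[0.073,0.0002,0.02,0,0,0,-1],[0.073,0.0002,0.02,0,0,0,-1],[0.073,0.0002,0.02,0,0,0,-1]]'; python3 -c "
from h import *
go(596.6,8.8,122);go(596.6,8.8,122);go(596.6,8.8,122)"
```

```text
clock: 4.97
position: [598.3, 8.3, 153.8]
ee_rot: [-0.2, 0.98, -0.0, 0.001]
contact_force: [0.2, -0.9, -0.2]
gripper_width: 34.2
grasp_force: 60.0
shift [0.0014, 0.0012, 0.0318] wz 0 psi -156.9 j6 -1.45 tilt [ 0.0013 -0.0001]
shift [0.0014, 0.0012, 0.0318] wz 0 psi -156.9 j6 -1.45 tilt [ 0.0013 -0.0001]
shift [0.0014, 0.0012, 0.0318] wz 0 psi -156.9 j6 -1.45 tilt [ 0.0013 -0.0001]
```

```bash
python3 -m handwheel '[[0.0014,0.001,0.01,0,0,0,-1],[0.0014,0.001,0.025,0,0,0,-1],[0.0014,0.001,0.04,0,0,0,-1],[0.0014,0.001,0.053,0,0,0,-1],[0.0014,0.001,0.053,0,0,0,-1],[0.0014,0.001,0.053,0,0,0,-1]]'; python3 -c "
from h import *
go(596.6,8.8,80)"
```

```text
clock: 5.72
position: [596.4, 9.8, 100.5]
ee_rot: [-0.201, 0.98, -0.0, 0.0]
contact_force: [-0.3, -0.4, -0.3]
gripper_width: 34.6
grasp_force: 60.0
shift [0.0002, -0.001, 0.0205] wz 0 psi -156.8 j6 -1.45 tilt [ 0.0006 -0.0001]
```

Past the bar with no contact. Now feeling onto the stem.

```bash
python3 -m handwheel '[[0,-0.0006,0.004,0,0,0,-1],[0,-0.0006,0.008,0,0,0,-1],[0,-0.0006,0.011,0,0,0,-1],[0,-0.0006,0.014,0,0,0,-1],[0,-0.0006,0.014,0,0,0,-1]]'; python3 -c "
from h import *
go(596.6,8.8,70)"
```

```text
clock: 6.35
position: [596.0, 9.1, 86.0]
ee_rot: [-0.201, 0.98, -0.0, -0.0]
contact_force: [-0.3, -0.7, -0.3]
gripper_width: 34.1
grasp_force: 60.0
shift [-0.0004, -0.0005, 0.016] wz 0 psi -156.8 j6 -1.45 tilt [-0.0006 -0.0001]
```

```bash
python3 -m handwheel '[[0,0,0.004,0,0,0,-1],[0,0,0.008,0,0,0,-1],[0,0,0.012,0,0,0,-1],[0,0,0.015,0,0,0,-1],[0,0,0.017,0,0,0,-1],[0,0,0.017,0,0,0,-1]]'
```

```text
clock: 7.1
position: [596.1, 9.1, 69.2]
ee_rot: [-0.201, 0.98, -0.0, -0.0]
contact_force: [-0.6, 0.3, -0.5]
gripper_width: 34.7
grasp_force: 60.0
```

```bash
python3 -m handwheel '[[0,0,0.001,0,0,0,-1],[0,0,0.002,0,0,0,-1],[0,0,0.003,0,0,0,-1],[0,0,0.003,0,0,0,-1]]'; python3 -m handwheel '[[0,0,0.001,0,0,0,-1],[0,0,0.001,0,0,0,-1]]'
```

```text
clock: 7.6
position: [596.2, 9.2, 66.3]
ee_rot: [-0.201, 0.98, -0.0, -0.0]
contact_force: [-0.6, -0.3, -0.3]
gripper_width: 34.4
grasp_force: 60.0
clock: 7.85
position: [596.3, 9.2, 65.9]
ee_rot: [-0.201, 0.98, -0.0, 0.0]
contact_force: [-2.2, -0.3, 3.8]
gripper_width: 34.4
grasp_force: 60.5
```

Seated at 65.9 (rest ≈ 51, bar top ≈ 103, as measured). Release and lift.

```bash
python3 -m handwheel '[[0,0,0,0,0,0,0.3],[0,0,0,0,0,0,1],[0,0,0,0,0,0,1],[0,0,-0.02,0,0,0,1],[0,0,-0.06,0,0,0,1],[0,0,-0.12,0,0,0,1],[0,0,-0.12,0,0,0,1]]'; python3 -c "
from circ import *
im,C,K,T=wrist('w5'); P=band(C,596,9,35,56,64,'flange'); band(C,596,9,24,70,78,'spigot'); P=band(C,596,9,15,95,112,'bar');q=P[:,:2]-P[:,:2].mean(0); w,v=np.linalg.eigh(q.T@q); print('dir',np.degrees(np.arctan2(v[1,1],v[0,1])).round(1))
go(485.5,-163.5,140,-35);go(485.5,-163.5,140,-145)"
```

```text
clock: 8.72
position: [599.5, 9.6, 191.1]
ee_rot: [-0.201, 0.979, -0.0, 0.006]
contact_force: [-0.9, 0.2, -0.0]
gripper_width: 85.2
grasp_force: 0.0
flange 1822 circ [596.    7.3] 27.9 z50 60.2 rect [array([595.8,   7.5]), array([54.9, 55.1]), np.float64(39.7)]
spigot 1333 circ [596.    7.4] 18.9 z50 74.2 rect [array([595.5,   7.3]), array([35.9, 37.2]), np.float64(18.3)]
bar 339 circ [596.2   7. ] 10.7 z50 101.4 rect [array([596.2,   7. ]), array([21.3,  7.8]), np.float64(12.4)]
dir -167.4
shift [0.1713, -0.1149, 0.047] wz -2.126 psi -156.8 j6 -1.45 tilt [0.0057 0.0017]
shift [0.1713, -0.1149, 0.047] wz -0.206 psi -156.8 j6 -1.45 tilt [0.0057 0.0017]
```

```bash
python3 -m handwheel '[[0.043,-0.029,0.01,0,0,-0.1,1],[0.086,-0.058,0.02,0,0,-0.2,1],[0.13,-0.087,0.03,0,0,-0.2,1],[0.171,-0.115,0.047,0,0,-0.2,1],[0.171,-0.115,0.047,0,0,-0.2,1],[0.171,-0.115,0.047,0,0,-0.2,1]]'; python3 -c "
from ring import *
im,L,K,T=held('w6')
hsv=cv2.cvtColor(im,cv2.COLOR_BGR2HSV); 
C=np.load('pics/w6.npy'); band(C,485.5,-163.5,35,27,40,'cuffrim')
M=R.from_quat(read_state()['ee_rot']).as_matrix(); st=read_state()
m=(C[...,2]>27)&(C[...,2]<36)&(np.hypot(C[...,0]-485.5,C[...,1]+163.5)<35); print('hsv',np.median(hsv[m],0))
c,r=cv2.minEnclosingCircle(L[m][:,:2].astype(np.float32)); print('tool',np.round(c,1),r, 'z',np.median(L[m][:,2]),st['position'])"
```

```text
clock: 9.52
position: [484.1, -164.0, 137.6]
ee_rot: [-0.298, 0.955, 0.0, -0.001]
contact_force: [0.0, -0.7, 0.2]
gripper_width: 85.4
grasp_force: 0.0
cuffrim 661 circ [ 485.5 -165.9] 22.5 z50 31.0 rect [array([ 485.3, -166.1]), array([44.1, 44.1]), np.float64(20.6)]
hsv [ 14. 147. 252.]
tool [-0.1 -2.4] 22.459619522094727 z 106.63271714858092 [ 484.74324827 -163.57523053  138.00045663]
```

```bash
python3 -m handwheel '[[0,-0.001,0.05,0,0,0,1],[0,-0.001,0.09,0,0,0,1],[0,-0.001,0.112,0,0,0,1],[0,-0.001,0.121,0,0,0,1],[0,-0.001,0.121,0,0,0,0],[0,-0.001,0.121,0,0,0,-1],[0,-0.001,0.121,0,0,0,-1],[0,-0.001,0.121,0,0,0,-1],[0,-0.001,0.121,0,0,0,-1]]';python3 -m handwheel '[[0,0,-0.01,0,0,0,-1],[0,0,-0.05,0,0,0,-1],[0,0,-0.1,0,0,0,-1],[0,0,-0.15,0,0,0,-1],[0,0,-0.15,0,0,0,-1]]'
python3 -c "
from ring import *
im,L,K,T=held('w7'); print(read_state()['position'])
hsv=cv2.cvtColor(im,cv2.COLOR_BGR2HSV); m=(hsv[...,0]<20)&(hsv[...,1]>110)&(abs(L[...,0])<40)&(abs(L[...,1])<35)
for a in np.arange(-24,24,4):
  k=m&(L[...,2]>a)&(L[...,2]<=a+4); Q=L[k]
  if len(Q)>20: print(a,len(Q),'x',np.percentile(Q[:,0],[1,99]).round(1),'y',np.percentile(Q[:,1],[1,99]).round(1))
k=m&(L[...,2]<-8)&(L[...,2]>-22); print('top z',np.percentile(L[m][:,2],[1,5,10]),cv2.minEnclosingCircle(L[k][:,:2].astype(np.float32)))
go(596.2,9,175)"
```

```text
clock: 10.7
position: [486.0, -164.7, 19.0]
ee_rot: [-0.298, 0.955, -0.001, 0.001]
contact_force: [-0.4, 1.7, 6.6]
gripper_width: 42.2
grasp_force: 60.2
clock: 11.32
position: [487.5, -165.1, 172.4]
ee_rot: [-0.298, 0.955, -0.002, 0.005]
contact_force: [0.0, 0.4, -1.9]
gripper_width: 42.2
grasp_force: 61.1
[ 485.6228064  -164.69570216  169.68507535]
-16 784 x [-20.5  22.9] y [-22.5  19.7]
-12 1364 x [-20.5  23.2] y [-22.3  19.5]
-8 921 x [-19.9  23.2] y [-21.7  18.9]
-4 845 x [-19.7  23.2] y [-21.7  18.9]
0 786 x [-20.   23.3] y [-21.6  18.9]
4 734 x [-19.7  23.3] y [-21.7  18.9]
8 673 x [-19.7  23.3] y [-21.7  18.9]
12 624 x [-19.8  23.2] y [-21.7  18.7]
16 466 x [-19.9  23.3] y [-21.3  18.8]
top z [-13.17825693 -12.4960435  -12.07701154] ((1.0873079299926758, -0.928979754447937), 23.0403995513916)
shift [-0.1897, 0.0801, -0.0047] wz 0 psi -145.4 j6 -0.96 tilt [0.0053 0.0002]
```

```bash
python3 -m handwheel '[[-0.05,0.02,0,0,0,0,-1],[-0.1,0.04,0,0,0,0,-1],[-0.15,0.06,0,0,0,0,-1],[-0.19,0.08,0,0,0,0,-1],[-0.19,0.08,0,0,0,0,-1],[-0.19,0.08,0,0,0,0,-1],[-0.19,0.08,0,0,0,0,-1]]';python3 -c "
from h import *
go(596.4,9.3,105)"
```

```text
clock: 12.25
position: [594.8, 8.1, 166.8]
ee_rot: [-0.297, 0.955, 0.0, -0.001]
contact_force: [-0.2, -0.0, -1.2]
gripper_width: 42.4
grasp_force: 61.1
shift [-0.0021, 0.0, 0.0618] wz 0 psi -145.4 j6 -1.25 tilt [-0.0014 -0.0003]
```

```bash
python3 -m handwheel '[[-0.0021,0,0.015,0,0,0,-1],[-0.0021,0,0.03,0,0,0,-1],[-0.0021,0,0.045,0,0,0,-1],[-0.0021,0,0.06,0,0,0,-1],[-0.0021,0,0.062,0,0,0,-1],[-0.0021,0,0.062,0,0,0,-1]]';python3 -c "
from h import *
go(596.4,9.3,85)"
```

```text
clock: 13.0
position: [597.6, 10.4, 105.3]
ee_rot: [-0.298, 0.955, -0.0, 0.0]
contact_force: [0.1, -0.2, -0.7]
gripper_width: 42.7
grasp_force: 61.1
shift [0.0016, -0.0002, 0.0203] wz 0 psi -145.3 j6 -1.25 tilt [ 0.0001 -0.0002]
```

```bash
python3 -m handwheel '[[0.0015,-0.0002,0.003,0,0,0,-1],[0.0015,-0.0002,0.006,0,0,0,-1],[0.0015,-0.0002,0.009,0,0,0,-1],[0.0015,-0.0002,0.012,0,0,0,-1],[0.0015,-0.0002,0.014,0,0,0,-1],[0.0015,-0.0002,0.014,0,0,0,-1]]'
```

```text
clock: 13.75
position: [596.2, 9.3, 91.1]
ee_rot: [-0.298, 0.955, 0.0, -0.0]
contact_force: [0.1, -0.3, -0.5]
gripper_width: 42.0
grasp_force: 61.1
```

```bash
python3 -m handwheel '[[0,0,0.003,0,0,0,-1],[0,0,0.006,0,0,0,-1],[0,0,0.008,0,0,0,-1],[0,0,0.0095,0,0,0,-1],[0,0,0.0095,0,0,0,-1]]';python3 -m handwheel '[[0,0,0.001,0,0,0,-1],[0,0,0.0015,0,0,0,-1],[0,0,0.0015,0,0,0,-1]]'
```

```text
clock: 14.38
position: [596.2, 9.3, 81.7]
ee_rot: [-0.298, 0.955, -0.0, -0.0]
contact_force: [0.1, 0.1, -0.4]
gripper_width: 41.9
grasp_force: 61.1
clock: 14.75
position: [596.3, 9.3, 80.3]
ee_rot: [-0.298, 0.955, 0.0, -0.0]
contact_force: [0.4, -0.7, -0.5]
gripper_width: 42.4
grasp_force: 61.1
```

```bash
python3 -m handwheel '[[0,0,0.0007,0,0,0,-1],[0,0,0.001,0,0,0,-1],[0,0,0.001,0,0,0,-1]]'; python3 -m handwheel '[[0,0,0.0007,0,0,0,-1],[0,0,0.0007,0,0,0,-1]]'
```

```text
clock: 15.12
position: [596.4, 9.3, 79.8]
ee_rot: [-0.298, 0.955, -0.0, 0.0]
contact_force: [-0.8, -0.0, 3.9]
gripper_width: 42.6
grasp_force: 61.4
clock: 15.38
position: [596.4, 9.3, 78.9]
ee_rot: [-0.298, 0.955, -0.0, 0.0]
contact_force: [-1.2, 0.2, 4.7]
gripper_width: 42.4
grasp_force: 61.5
```

```bash
python3 -m handwheel '[[0,0,-0.0005,0,0,0,0.2],[0,0,-0.0005,0,0,0,1],[0,0,-0.0005,0,0,0,1],[0,0,-0.02,0,0,0,1],[0,0,-0.06,0,0,0,1],[0,0,-0.11,0,0,0,1],[0,0,-0.11,0,0,0,1]]'; python3 -c "
from circ import *
im,C,K,T=wrist('w8'); band(C,596,9,35,56,64,'flange'); band(C,596,9,26,86,96,'cuffrim'); band(C,596,9,12,98,112,'bar')
go(480.5,208,150)"
```

```text
clock: 16.25
position: [599.0, 9.8, 193.5]
ee_rot: [-0.298, 0.954, -0.001, 0.005]
contact_force: [0.1, -0.3, -0.6]
gripper_width: 85.2
grasp_force: 0.0
flange 913 circ [596.1   7.4] 27.9 z50 60.2 rect [array([589.8,   2.5]), array([39. , 55.5]), np.float64(38.2)]
cuffrim 793 circ [596.2   7.4] 22.5 z50 91.8 rect [array([596.3,   7.6]), array([44.5, 43.8]), np.float64(34.2)]
bar 331 circ [596.1   6.9] 10.6 z50 101.5 rect [array([596.1,   7. ]), array([21.3,  8. ]), np.float64(13.2)]
shift [-0.0166, 0.2296, 0.0404] wz 0 psi -145.4 j6 -1.25 tilt [0.0045 0.0015]
```

Cuff is standing on the flange (rim ≈ 93, centred). Now the cap.

```bash
python3 -m handwheel '[[-0.004,0.06,0.01,0,0,0,1],[-0.008,0.12,0.02,0,0,0,1],[-0.012,0.18,0.03,0,0,0,1],[-0.016,0.23,0.04,0,0,0,1],[-0.016,0.23,0.04,0,0,0,1],[-0.016,0.23,0.04,0,0,0,1]]'; python3 -c "
from circ import *
im,C,K,T=wrist('w9'); P=band(C,480.5,208,45,24,34,'cheeks'); 
Q=P[:,:2]-P[:,:2].mean(0)
for a in (59.6,149.6):
  u=np.array([np.cos(np.radians(a)),np.sin(np.radians(a))]); print(a,np.histogram(Q@u,bins=np.arange(-28,29,7))[0])
print(read_state()['position'])
cv2.imwrite('pics/w9c.png',im)"
```

```text
clock: 17.05
position: [478.3, 207.3, 147.8]
ee_rot: [-0.298, 0.955, -0.0, -0.001]
contact_force: [-0.1, -0.8, 0.1]
gripper_width: 85.2
grasp_force: 0.0
cheeks 924 circ [480.2 206.2] 34.5 z50 27.3 rect [array([480.4, 206.5]), array([50.3, 49.7]), np.float64(59.5)]
59.6 [307 167   0   0   0   0  35 415]
149.6 [ 76 125 128 130 132 130 136  67]
[478.7486281  206.95157433 148.06411391]
```

View pics/w9c.png

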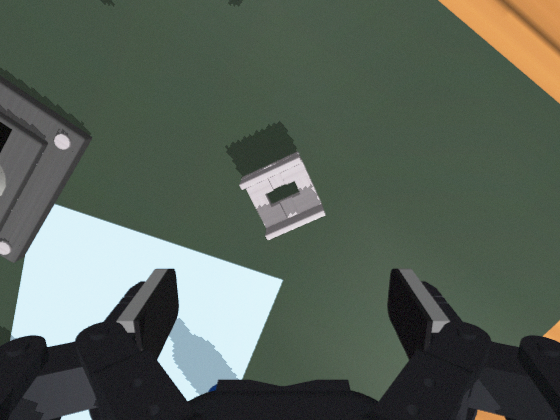

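Wrist view: cap at (283,197), cheeks at the upper and lower edges (270,170) and (295,228), slot between them at (284,192). The cheeks are spaced along world 59.5°, so the tool yaw is −30.5°.

```bash
python3 -m handwheel '[[0,0,0,0,0,-0.18,1],[0,0,0,0,0,-0.36,1],[0,0,0,0,0,-0.54,1],[0,0,0,0,0,-0.72,1],[0,0,0,0,0,-0.9,1],[0,0,0,0,0,-1.08,1],[0,0,0,0,0,-1.26,1],[0,0,0,0,0,-1.44,1],[0,0,0,0,0,-1.62,1],[0,0,0,0,0,-1.8,1]]' >/dev/null; python3 -m handwheel '[[0,0,0,0,0,-0.18,1],[0,0,0,0,0,-0.205,1],[0,0,0,0,0,-0.205,1],[0,0,0,0,0,-0.205,1]]'; python3 -c "
from circ import *
im,C,K,T=wrist('w10'); P=band(C,480.5,208,45,24,34,'cheeks'); go(480,207.7,100,-30.5)
st=read_state();M=R.from_quat(st['ee_rot']).as_matrix(); L=(P-st['position'])@M; print('tool rect',cv2.minAreaRect(L[:,:2].astype(np.float32)))"
```

```text
clock: 18.85
position: [478.9, 207.3, 148.6]
ee_rot: [0.965, -0.264, -0.0, 0.0]
contact_force: [0.6, -0.5, 0.5]
gripper_width: 85.6
grasp_force: 0.0
cheeks 859 circ [480.6 206.7] 34.5 z50 27.3 rect [array([480.4, 206.9]), array([50.1, 50.3]), np.float64(59.8)]
shift [0.0009, -0.0009, 0.0486] wz -0.001 psi -30.6 j6 0.32 tilt [0. 0.]
tool rect ((1.6236400604248047, -0.34128570556640625), (50.14057159423828, 50.29498291015625), 89.67703247070312)
```

```bash
python3 -m handwheel '[[0.0013,0,0.05,0,0,0,1],[0.0013,0,0.1,0,0,0,1],[0.0013,0,0.13,0,0,0,1],[0.0013,0,0.141,0,0,0,1],[0.0013,0,0.141,0,0,0,0.3],[0.0013,0,0.141,0,0,0,-1],[0.0013,0,0.141,0,0,0,-1],[0.0013,0,0.141,0,0,0,-1],[0.0013,0,0.141,0,0,0,-1]]';python3 -m handwheel '[[0,0,-0.01,0,0,0,-1],[0,0,-0.05,0,0,0,-1],[0,0,-0.1,0,0,0,-1],[0,0,-0.14,0,0,0,-1],[0,0,-0.16,0,0,0,-1],[0,0,-0.16,0,0,0,-1],[0,0,-0.16,0,0,0,-1]]'
cat > cap.py <<'E'
from ring import *
im,L,K,T=held('w11'); st=read_state()
for a in np.arange(-26,14,3):
  k=(L[...,2]>a)&(L[...,2]<=a+3)&(abs(L[...,0])<32)&(abs(L[...,1])<24.5); Q=L[k]
  if len(Q)>20: print(a,len(Q),'x',np.percentile(Q[:,0],[1,50,99]).round(1),'y',np.percentile(Q[:,1],[1,50,99]).round(1))
cv2.imwrite('pics/w11c.png',im[180:420,140:430]); print(st['position'])
E
python3 cap.py
```

```text
clock: 20.02
position: [480.9, 207.9, 9.3]
ee_rot: [0.965, -0.263, 0.001, -0.001]
contact_force: [-1.0, -0.3, 6.2]
gripper_width: 48.7
grasp_force: 64.5
clock: 20.9
position: [478.9, 206.3, 166.5]
ee_rot: [0.965, -0.263, -0.001, 0.001]
contact_force: [0.4, -0.1, -1.0]
gripper_width: 48.6
grasp_force: 63.7
-26 145 x [-9.8  1.6 12.4] y [-24.4 -24.1  24.5]
-23 122 x [-8.9  2.2 12.1] y [-24.4 -24.   24.5]
-20 2588 x [-23.5   2.4  24.7] y [-24.3 -19.8  24.4]
-17 441 x [-22.7   8.6  25.4] y [-24.3 -19.7  24.3]
-14 291 x [-23.1  10.1  25.4] y [-23.7 -19.6  24. ]
-11 309 x [-23.3   7.8  25.4] y [-24.  -19.6  23.9]
-8 279 x [-23.6   7.9  25.5] y [-23.3 -19.6  23.9]
-5 245 x [-23.4   9.3  25.4] y [-23.8 -19.6  23.6]
-2 6648 x [-24.7   7.5  25.1] y [-19.8   0.4  20.3]
1 1461 x [-21.3  -0.4  25.4] y [-22.4  -0.   21.8]
4 890 x [-13.4   0.4  25.4] y [-23.   -1.1  22.3]
7 328 x [-13.6  24.9  25.4] y [-23.5   0.   23.8]
10 53 x [-13.8  24.8  25. ] y [-23.4  -2.9  21.3]
[478.86186597 206.3196575  166.19907115]
```

View pics/w11c.png

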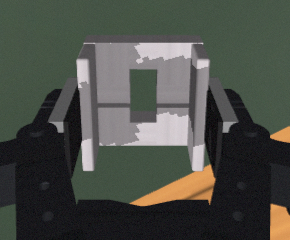

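Cap held squarely: slot upright in the crop at (143,97), cap centre at tool (0.4, 0.3), underside 9.5 mm below the TCP. I'll re-measure the crossbar from this yaw before lowering.

```bash
python3 -c "
from h import *
go(518,-10,180,12.6)"
```

```text
shift [0.1435, 0.1666, -0.0136] wz -0.752 psi -30.5 j6 0.32 tilt [-0.0026 -0.0016]
```

```bash
python3 -m handwheel '[[0.035,0.04,-0.01,0,0,-0.15,-1],[0.07,0.08,-0.013,0,0,-0.3,-1],[0.105,0.12,-0.013,0,0,-0.45,-1],[0.143,0.166,-0.013,0,0,-0.6,-1],[0.143,0.166,-0.013,0,0,-0.752,-1],[0.143,0.166,-0.013,0,0,-0.752,-1],[0.143,0.166,-0.013,0,0,-0.752,-1],[0.143,0.166,-0.013,0,0,-0.752,-1]]'
cat > bar.py <<'E'
from circ import *
im,C,K,T=wrist('w12'); band(C,596,8,26,86,97,'cuffrim'); P=band(C,596,8,13,98,112,'bar');q=P[:,:2]-P[:,:2].mean(0); w,v=np.linalg.eigh(q.T@q); print('dir',np.degrees(np.arctan2(v[1,1],v[0,1])).round(1),'top',np.percentile(P[:,2],98))
st=read_state();M=R.from_quat(st['ee_rot']).as_matrix(); L=(P-st['position'])@M; print('tool bar',cv2.minEnclosingCircle(L[:,:2].astype(np.float32)),cv2.minAreaRect(L[:,:2].astype(np.float32)))
print(st['position']); go(595.7,7.35,160,12.6)
E
python3 bar.py
```

```text
clock: 21.95
position: [518.7, -7.9, 180.3]
ee_rot: [0.994, 0.11, -0.0, 0.0]
contact_force: [-0.6, 0.2, -1.4]
gripper_width: 48.4
grasp_force: 63.6
cuffrim 920 circ [596.2   7.8] 22.4 z50 92.1 rect [array([596.3,   7.8]), array([44. , 44.1]), np.float64(9.3)]
bar 470 circ [596.3   7.4] 10.7 z50 101.6 rect [array([596.3,   7.4]), array([21.3,  7.2]), np.float64(12.5)]
dir -167.2 top 103.30910519680555
tool bar ((79.0374984741211, 1.9996609687805176), 10.704808235168457) ((79.03585815429688, 2.026986598968506), (21.281490325927734, 7.15372896194458), 0.17846153676509857)
[518.78424817  -7.9249361  180.45507192]
shift [0.0784, 0.0019, 0.0204] wz 0.001 psi 12.6 j6 1.49 tilt [-0.0003 -0.0001]
```

```bash
python3 -m handwheel '[[0.04,0.001,0,0,0,0,-1],[0.0786,0.0018,0.01,0,0,0,-1],[0.0786,0.0018,0.03,0,0,0,-1],[0.0786,0.0018,0.05,0,0,0,-1],[0.0786,0.0018,0.055,0,0,0,-1],[0.0786,0.0018,0.055,0,0,0,-1],[0.0786,0.0018,0.055,0,0,0,-1]]'; python3 -c "
from h import *
go(595.8,7.25,110,12.7)"
```

```text
clock: 22.88
position: [596.6, 7.1, 126.8]
ee_rot: [0.994, 0.11, 0.001, -0.0]
contact_force: [-0.6, -0.6, -0.1]
gripper_width: 48.4
grasp_force: 63.6
shift [-0.0008, -0.0004, 0.0167] wz -0.001 psi 12.6 j6 1.51 tilt [0.0021 0.0003]
```

```bash
python3 -m handwheel '[[-0.0006,-0.0002,0.006,0,0,0,-1],[-0.0006,-0.0002,0.011,0,0,0,-1],[-0.0006,-0.0002,0.015,0,0,0,-1],[-0.0006,-0.0002,0.017,0,0,0,-1],[-0.0006,-0.0002,0.018,0,0,0,-1],[-0.0006,-0.0002,0.018,0,0,0,-1]]'; python3 -m handwheel '[[0,0,0.001,0,0,0,-1],[0,0,0.002,0,0,0,-1],[0,0,0.003,0,0,0,-1],[0,0,0.003,0,0,0,-1]]'
```

```text
clock: 23.62
position: [595.4, 6.8, 107.6]
ee_rot: [0.994, 0.11, 0.0, 0.0]
contact_force: [-0.3, 1.2, -1.3]
gripper_width: 48.4
grasp_force: 63.6
clock: 24.12
position: [595.3, 6.8, 104.5]
ee_rot: [0.994, 0.11, -0.0, 0.0]
contact_force: [0.5, 0.2, -0.9]
gripper_width: 48.8
grasp_force: 63.6
```

The slot has passed over the bar without contact. On to the rim.

```bash
python3 -m handwheel '[[0.0005,-0.0003,0.001,0,0,0,-1],[0.0005,-0.0003,0.002,0,0,0,-1],[0.0005,-0.0003,0.002,0,0,0,-1]]'; python3 -m handwheel '[[0,0,0.001,0,0,0,-1],[0,0,0.001,0,0,0,-1]]'; python3 -m handwheel '[[0,0,0.001,0,0,0,-1],[0,0,0.001,0,0,0,-1]]'
```

```text
clock: 24.5
position: [595.7, 7.2, 102.5]
ee_rot: [0.994, 0.11, -0.0, 0.0]
contact_force: [0.8, -0.1, -1.5]
gripper_width: 48.7
grasp_force: 63.6
clock: 24.75
position: [595.9, 7.3, 102.1]
ee_rot: [0.994, 0.11, 0.0, 0.0]
contact_force: [-0.6, 0.9, 1.7]
gripper_width: 48.4
grasp_force: 64.0
clock: 25.0
position: [595.9, 7.3, 101.0]
ee_rot: [0.994, 0.11, 0.0, 0.0]
contact_force: [-0.8, 0.1, 2.9]
gripper_width: 48.3
grasp_force: 64.1
```

```bash
python3 -m handwheel '[[0,0,0.001,0,0,0,-1],[0,0,0.002,0,0,0,-1],[0,0,0.003,0,0,0,-1],[0,0,0.004,0,0,0,-1],[0,0,0.004,0,0,0,-1]]'; python3 -m handwheel '[[0,0,0.001,0,0,0,-1],[0,0,0.002,0,0,0,-1],[0,0,0.003,0,0,0,-1],[0,0,0.004,0,0,0,-1],[0,0,0.0045,0,0,0,-1],[0,0,0.0045,0,0,0,-1],[0,0,0.0045,0,0,0,-1]]'
```

```text
clock: 25.62
position: [596.0, 7.3, 97.2]
ee_rot: [0.994, 0.11, 0.0, 0.0]
contact_force: [-2.3, 0.9, 7.0]
gripper_width: 48.7
grasp_force: 64.5
clock: 26.5
position: [596.1, 7.3, 93.5]
ee_rot: [0.994, 0.11, 0.001, 0.0]
contact_force: [-3.3, 1.0, 8.9]
gripper_width: 48.7
grasp_force: 64.9
```

```bash
python3 -m handwheel '[[0,0,0.001,0,0,0,-1],[0,0,0.002,0,0,0,-1],[0,0,0.0022,0,0,0,-1],[0,0,0.0022,0,0,0,-1]]'; python3 -c "
from ring import *
im,L,K,T=held('w13'); C=np.load('pics/w13.npy'); k=(abs(L[...,0])<24)&(abs(L[...,1])<19)&(L[...,2]>-30)&(L[...,2]<12); Q=L[k]; print('floor',np.median(Q[(Q[:,2]>-4)&(abs(Q[:,0])>14)][:,2]),'bar',np.percentile(Q[np.hypot(Q[:,0],Q[:,1])<9][:,2],[2,10,50]))
k=(L[...,2]>-21.5)&(L[...,2]<-15)&(abs(L[...,0])<26)&(abs(L[...,1])<24); print('cheek',np.median(L[k][:,2]),L[k].shape)"
```

```text
clock: 27.0
position: [596.1, 7.3, 91.6]
ee_rot: [0.994, 0.11, 0.001, 0.0]
contact_force: [-4.3, 0.5, 12.0]
gripper_width: 48.4
grasp_force: 65.1
floor -0.17858602694493922 bar [-11.39803997 -10.9424696   -9.4258898 ]
cheek -17.996454551193306 (2621, 3)
```

Pressed about 10.5 mm with 12 N, within the 8 to 12 mm window. Now the quarter turn.

```bash
python3 -m handwheel '[[0,0,0,0,0,0.12,-1],[0,0,0,0,0,0.24,-1],[0,0,0,0,0,0.36,-1],[0,0,0,0,0,0.36,-1]]'; python3 -c "
from h import *
print(read_state()['wrist_torque']); go(596.1,7.3,91.6,-77.4)"
```

```text
clock: 27.55
position: [596.7, 6.8, 91.9]
ee_rot: [0.998, -0.07, 0.001, 0.0]
contact_force: [-2.7, -1.5, 11.2]
gripper_width: 48.6
grasp_force: 65.1
[-0.26263791  0.85848607 -0.1123606 ]
shift [-0.0007, -0.0004, 0.0003] wz 1.211 psi -8.0 j6 1.15 tilt [ 0.0024 -0.0008]
```

```bash
python3 -m handwheel '[[-0.0002,0,0,0,0,0.15,-1],[-0.0004,-0.0002,0,0,0,0.3,-1],[-0.0005,-0.0003,0,0,0,0.45,-1],[-0.0005,-0.0003,0,0,0,0.6,-1],[-0.0005,-0.0003,0,0,0,0.6,-1]]'; python3 -c "
from h import *
print(read_state()['wrist_torque']); go(596.1,7.3,91.6,-77.4)"
```

```text
clock: 28.18
position: [598.0, 7.7, 92.4]
ee_rot: [0.932, -0.361, 0.003, -0.001]
contact_force: [0.2, -0.3, 9.8]
gripper_width: 48.4
grasp_force: 65.0
[-0.08514314  0.19107726 -0.05623254]
shift [-0.0011, 0.0015, 0.0008] wz 0.611 psi -42.4 j6 0.55 tilt [ 0.0064 -0.    ]
```

```bash
python3 -m handwheel '[[-0.0005,0.0006,0.0003,0,0,0.15,-1],[-0.0009,0.0012,0.0006,0,0,0.3,-1],[-0.0009,0.0012,0.0006,0,0,0.45,-1],[-0.0009,0.0012,0.0006,0,0,0.611,-1],[-0.0009,0.0012,0.0006,0,0,0.611,-1],[-0.0009,0.0012,0.0006,0,0,0.611,-1]]'; python3 -c "
from h import *
print(read_state()['wrist_torque']); go(596.1,7.3,91.6,-77.4)"
```

```text
clock: 28.92
position: [596.8, 7.4, 92.1]
ee_rot: [0.781, -0.625, 0.003, -0.002]
contact_force: [-0.1, -0.0, 11.3]
gripper_width: 48.4
grasp_force: 65.0
[-0.10776446  0.13750746 -0.12045349]
shift [-0.0001, 0.0007, 0.0005] wz 0.001 psi -77.3 j6 -0.07 tilt [0.0072 0.0001]
```

```bash
python3 -m handwheel '[[0,0,-0.001,0,0,0,-1],[0,0,-0.002,0,0,0,-1],[0,0,-0.003,0,0,0,-1],[0,0,-0.004,0,0,0,-1],[0,0,-0.004,0,0,0,-1]]'; python3 -m handwheel '[[0,0,-0.001,0,0,0,-1],[0,0,-0.002,0,0,0,-1],[0,0,-0.002,0,0,0,-1]]'; python3 -c "
from ring import *
im,L,K,T=held('w14'); k=(abs(L[...,0])<24)&(abs(L[...,1])<17)&(L[...,2]>-20)&(L[...,2]<4)
F=L[k]; fl=np.median(F[(F[:,2]>-4)&(abs(F[:,0])>14)][:,2]); print('floor',fl); B=F[F[:,2]<fl-2.0]; print(len(B),'bar top above floor',(fl-np.percentile(B[:,2],3)).round(1),cv2.minAreaRect(B[:,:2].astype(np.float32)))
cv2.imwrite('pics/w14c.png',cv2.resize(im[180:420,140:430],None,fx=2,fy=2))"
```

```text
clock: 29.55
position: [596.8, 7.4, 95.5]
ee_rot: [0.781, -0.625, 0.003, -0.002]
contact_force: [1.5, -0.9, 7.6]
gripper_width: 48.4
grasp_force: 64.8
clock: 29.92
position: [596.7, 7.5, 97.1]
ee_rot: [0.781, -0.625, 0.003, -0.002]
contact_force: [1.2, -0.6, 6.3]
gripper_width: 48.9
grasp_force: 64.6
floor -0.05181423448951278
739 bar top above floor 5.6 ((1.853140115737915, -2.8920249938964844), (12.763516426086426, 27.617137908935547), 24.215038299560547)
```

View pics/w14c.png

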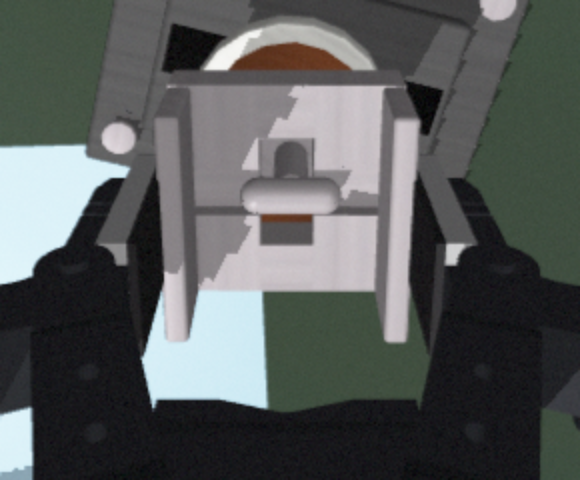

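Crop: the crossbar (290,195) lies crosswise over the groove, parallel to it, about 1.6 mm from seated. Continuing up.

```bash
python3 -m handwheel '[[0,0,-0.0008,0,0,0,-1],[0,0,-0.0015,0,0,0,-1],[0,0,-0.0015,0,0,0,-1]]'; python3 -m handwheel '[[0,0,-0.0005,0,0,0,-1],[0,0,-0.0005,0,0,0,-1]]'
```

```text
clock: 30.35
position: [596.6, 7.5, 98.3]
ee_rot: [0.781, -0.625, 0.002, -0.002]
contact_force: [2.9, -0.9, 5.1]
gripper_width: 48.1
grasp_force: 64.4
clock: 30.6
position: [595.9, 7.5, 98.3]
ee_rot: [0.781, -0.625, 0.002, -0.002]
contact_force: [3.6, -1.1, 6.9]
gripper_width: 48.7
grasp_force: 64.4
```

```bash
python3 -m handwheel '[[0,0,-0.0008,0,0,0,-1],[0,0,-0.0008,0,0,0,-1],[0,0,-0.0008,0,0,0,-1]]'; python3 -m handwheel '[[0,0,-0.0005,0,0,0,-1],[0,0,-0.0005,0,0,0,-1]]'; python3 -c "
from ring import *
im,L,K,T=held('w15'); k=(abs(L[...,0])<24)&(abs(L[...,1])<17)&(L[...,2]>-20)&(L[...,2]<4)
F=L[k]; fl=np.median(F[(F[:,2]>-4)&(abs(F[:,0])>14)][:,2]); B=F[F[:,2]<fl-2.0]; print(len(B),'bar top above floor',(fl-np.percentile(B[:,2],3)).round(1))"
```

```text
clock: 30.98
position: [594.6, 7.6, 98.4]
ee_rot: [0.781, -0.625, 0.001, -0.001]
contact_force: [4.3, 0.5, 4.6]
gripper_width: 48.6
grasp_force: 64.2
clock: 31.22
position: [594.3, 7.6, 98.5]
ee_rot: [0.78, -0.625, 0.0, -0.001]
contact_force: [4.8, 0.0, 1.5]
gripper_width: 48.6
grasp_force: 64.0
578 bar top above floor 4.5
```

Locked: height stopped at 98.3–98.5 while the push faded. Relieve the side load and release.

```bash
python3 -m handwheel '[[0,-0.0008,0,0,0,0,-1],[0,-0.0015,0,0,0,0,-1],[0,-0.0015,0,0,0,0,-1]]'; python3 -m handwheel '[[0,0,0,0,0,0,0.2],[0,0,0,0,0,0,1],[0,0,0,0,0,0,1],[0,0,0,0,0,0,1],[0,0,-0.02,0,0,0,1],[0,0,-0.06,0,0,0,1],[0,0,-0.11,0,0,0,1],[0,0,-0.11,0,0,0,1]]'; python3 -c "
from ring import *
im,L,K,T=held('w16'); C=np.load('pics/w16.npy')
band(C,596,8,40,105,116,'cheeks'); band(C,596,8,16,100,105,'bar'); F=band(C,596,8,30,92,99.2,'floor'); band(C,596,8,35,56,64,'flange')
cv2.imwrite('pics/w16c.png',cv2.resize(im[90:330,140:430],None,fx=2,fy=2))"
```

```text
clock: 31.65
position: [594.5, 7.6, 98.4]
ee_rot: [0.78, -0.625, -0.001, 0.001]
contact_force: [1.0, 0.8, 3.5]
gripper_width: 48.6
grasp_force: 64.3
clock: 32.65
position: [597.6, 7.9, 213.5]
ee_rot: [0.781, -0.625, 0.003, -0.004]
contact_force: [0.5, -0.3, -1.0]
gripper_width: 85.5
grasp_force: 0.0
cheeks 418 circ [595.3   6.8] 34.4 z50 115.0 rect [array([595.3,   7.4]), array([50.1, 50.1]), np.float64(12.7)]
bar 249 circ [595.5   8. ] 15.8 z50 101.6 rect [array([595.2,   7.3]), array([22.4, 29.2]), np.float64(32.1)]
floor 2467 circ [595.8   7.8] 29.9 z50 98.3 rect [array([595.2,   7.4]), array([40.3, 50.4]), np.float64(12.7)]
flange 259 circ [597.9   3.8] 24.5 z50 56.8 rect [array([603.5,   2.8]), array([48.1, 35.7]), np.float64(80.8)]
```

View pics/w16c.png

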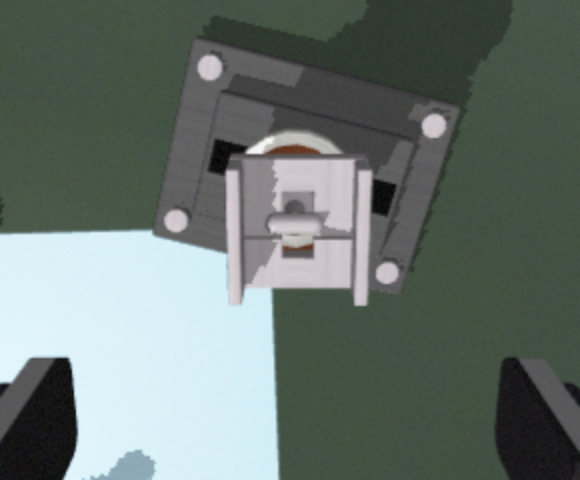

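Crop: the crossbar (297,222) lies across between the cheeks, sunk 4 mm into the groove (floor 98–99, bar top 103). The flange is down about 3.5–4 mm, as a lock should give, and the gripper is open and clear above.

```bash
python3 -c "
from h import *
print(job_done())"
```

```text
the job is handed in; nothing more can be done
None
```

The short copper cuff is clamped on the sprung post: ring seated, cuff on its flange, cap locked with the crossbar in its groove. The gripper has let go, and the job was handed in at about 33 s; no verdict came back.

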